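# Slide the top glass reactor plate off the stack and dock it

## Robot

A 7-joint arm with a two-finger parallel gripper is mounted at the origin on the work surface. World frame = base frame: x ahead of the robot, y to its left, z up, the work surface at z = 0. Lengths are in mm, angles in rad, forces in N, time in s.
With the tool pointing down it reaches from about 400 to 900 mm from the base axis. Payload 5.5 kg.
Tool frame: the origin (TCP) lies where the fingers leave the gripper's body, on its centre line; the fingertips stand 73 mm ahead of it and the grasp point (between the pads) lies 54 mm ahead of it (arm.tip_reach is the z of the fingertips in the tool frame, in mm); z points along the fingers, x is the direction in which the jaws open and shut, and the axes are right-handed (so a half turn about z gives the same grasp; the last joint's range is limited). The gripper opens to 85 mm and grips with 20 to 120 N. Pads are 22 mm wide; open, the fingers measure 114 mm over their backs; the gripper's body (76 mm by 85 mm) begins 54 mm behind the grasp point. The pads swing forward as they close: fully open they stand 13 mm farther back than shut.
Start: joints at [1.464, 0.501, -0.427, 1.55, 0.221, 1.138, -0.21], TCP at [234.958, -606.047, 303.91] pointing down, gripper open.
Joint ranges: [-2.88, 2.88], [-0.31, 2.03], [-1.54, 1.56], [0.2, 2.42], [-1.41, 4.55], [0.19, 2.02], [-2.57, 2.57]. Speed limits (rad/s): [2.57, 2.57, 3.14, 3.14, 3.14, 3.14, 3.14].

## Interface

Orientations are given as a unit quaternion [x, y, z, w].
In Python, from plant import arm gives the robot as it stands. Calls block until the motion is done:
- arm.move_ptp(position, orientation): joint-space move of the TCP to a pose.
- arm.move_linear(position, frame=None, max_speed=150): straight line of the TCP; frame=None keeps the orientation; max_speed is the mean speed in mm/s.
- arm.goto_joints(angles): joint-space move.
- arm.command_gripper(opening, squeeze=None): finger opening in mm; squeeze is the grip in N (None keeps the last); returns when the fingers have stopped.
- arm.wait(seconds).
- arm.inverse_kinematics(position, orientation): joint angles nearest the present ones, or None.
- arm.state(): the state.
- arm.read_camera(name): name is "scene" or "top" or "wrist"; returns a dict with "frame" (420x560x3 uint8, red, green, blue), "vertical_fov" (degrees; the focal length in pixels is half the picture's height over the tangent of half this angle, whatever the lens; pixels are square), "cx", "cy" (the principal point, pixels), "position" and "rotation" of the camera in the world; the wrist camera has in their place "hand_eye" (4x4, takes a point from camera to tool coordinates, whose origin is the TCP and whose axes are the tool frame's). Camera axes: x right, y down, z forward; pixel columns grow to the right and rows downward; lengths in mm; the calibration is good to about 2 mm. A picture is of the moment at which its call begins: read the wrist's pose just before it. There is no depth.
A pose or a line that the arm cannot do raises arm.MotionError and nothing moves.
- arm.hand_in(): hands the job in, once; it reports no verdict.
The state is a dict: "t": time; "q": joint angles; "dq": joint speeds; "tau": joint torques, N m; "tcp_pos": TCP position; "ee_rot": TCP orientation; "force": force on the tool from outside, world axes, zero at the start; "torque": the same for the moment, N m; "finger_gap": finger opening in mm.
Only numpy, scipy, OpenCV 4.12 (cv2) and the standard library are available. Lean on these libraries where they do the work, as an engineer would, in place of code of your own. Each camera call takes 0.05 s, during which the arm holds its last target.

## Task

Slide the top glass plate sideways off the stack on the flow reactor's loading station, without lifting it and leaving the three plates below as they lie, along the metal deck until it is fully home against the blue end stop; press it squarely against the stop for about a second with 5 to 10 N, never hard enough to crack the glass. Then swing the blue keeper arm all the way over the docked plate and let go, leaving everything else where it stands.

Things in the scene. Friction and masses are not known exactly. Their poses are not given: they have to be found in the camera images.
- station: White loading station on feet, 170 x 300 mm, fixed; place, yaw and height (by up to 20 mm) differ each time; this noisy pose tells the height only roughly: feel for it. z up, +y the way the plate is to slide, +x away from the robot at yaw 0. Station-frame places, mm: grey pad top z 60; deck top z 77; end stop face y 75; docked plate centre x 0, y 40, underside z 77.
- pad (a point): Centre of the grey pad's top under the stack (station x 0, y -73, z 60). The stack of four 6 mm plates rises 24 mm above it. The pad is sprung: at rest on its upper stop, it sinks about 1 mm per 6 N pressed on the stack, by at most 4 mm, and comes back.
- deck_mouth (a point): Middle of the deck's edge that faces the stack (station x 0, y -28, z 77), 7 mm from the stack and 1 mm under the top plate's underside; the plate bridges the gap as it slides. The bare aluminium deck is 118 mm wide; black guide rails 4 mm high with inner faces at x -50.5 and 50.5 mm run from y 10 to the stop, their flared mouths begin at y -5.
- top_plate: The top plate of the stack, green-tinted glass, 90 x 70 x 6 mm (x, y, z; edges rounded 0.8 mm), about 95 g, loose; origin at the centre of its underside, axes within 0.05 rad of the station's. Underside at station z 78. Slide it: not raised over 8 mm nor tipped over 10 degrees. It rubs lightly (under 1 N). The plates below may stick out past it by up to 4 mm. The glass cracks if the robot loads it with over 25 N.
- plate1: Lowest plate, clear glass, same size, loose, underside at station z 60; to be left as it lies (within 4 mm).
- plate2: Second plate from below, clear glass, same size, loose, underside at station z 66; to be left as it lies (within 4 mm).
- plate3: Third plate from below, directly under the top plate, clear glass, same size, loose, underside at station z 72; to be left as it lies (within 4 mm).
- end_stop: Blue block at the far end of the deck, 60 mm along x, 12 mm thick, 8 mm high; origin mid-face at deck level (station x 0, y 75, z 77); faces station -y. A stiff damped spring buffer: yields 1 mm per 8 N, plus 1 N per 4 mm/s of speed, travel 5 mm, then returns. Press the plate on it with 5 to 10 N for about a second (under 4 N does not count, over 12 N cracks the glass).
- keeper (a joint): Swivel of the blue keeper arm, in rad: 0 open (arm points to station +y), 1.57 at its closed stop (arm points to station -x, across the docked plate). Starts between 0 and 0.35. Light friction holds it where it is left; it turns counter-clockwise from above to close. Its underside is 3.5 mm above a docked plate, so it passes clear over plate and stop.
- keeper_hinge (a point): Point on the keeper's upright swivel axis, at the arm's underside (station x 74, y 40, z 86.5). The arm is 18 mm wide, 8 mm thick and reaches 80 mm from the axis.
- keeper_peg (a point): Middle of the upright black peg on the keeper arm, 12 mm diameter, standing 30 mm above the arm's top; 70 mm from the swivel axis, this point is 15 mm below the peg's top. Pinch it or push it from above.
- vial: Amber capped vial, 22 mm diameter, 45 mm tall, loose, standing on the station's +x edge beside the stack; origin under its centre. Leave alone.
- beaker: Glass beaker, 68 mm diameter, 85 mm tall, far side of the table; origin under its centre. Leave alone.
- solvent_bottle: Amber bottle, 72 mm diameter, 150 mm tall, on the right; origin under its centre. Leave alone.
- wrench: Steel wrench 140 mm long lying on the far side. Leave alone.
- fitting_tray: White open tray 90 x 130 x 25 mm, on the right. Leave alone.
- sample_jar: Glass jar 50 mm diameter, 60 mm tall, on the left. Leave alone.
- gauge: Black round gauge 44 mm diameter, 18 mm tall, on the left. Leave alone.
Not all that is in view belongs to the job. Of the things like the top_plate, leave any that is black or orange; of the rest the larger one is meant.

How it is judged (in metres and radians):
On the way, in this order (a step that is already met when the one before it is completed fails the run):
1. the top plate lies on the deck, clear of the stack, not yet home (y of top_plate in the frame of station above 0.005 m and z of top_plate in the frame of station below 0.0785 m and angle between top_plate's own z axis and vertical below 0.06 rad), for 0.05 s.
2. the plate is pressed home on the end stop with more than 4 N for half a second (y of top_plate in the frame of station between 0.0375 and 0.0425 m and x of top_plate in the frame of station between -0.008 and 0.008 m and angle between the y axis of top_plate and the y axis of station, either way round below 0.06 rad and z of top_plate in the frame of station below 0.0785 m and angle between top_plate's own z axis and vertical below 0.05 rad and contact force between top_plate and end_stop above 4 N), for 0.5 s.
3. the keeper is swung over the docked plate (value of joint keeper above 1.45 rad), for 0.1 s.
At the end, for the whole second after the job is handed in: The top plate lies flat on the deck, home against the end stop (centre 37.5 to 42.5 mm along the station's +y, within 8 mm of its centre line, square within 0.06 rad), at rest; the keeper is at 1.45 rad or more; the three lower plates are within 4 mm of where they lay (y of top_plate in the frame of station between 0.0375 and 0.0425 m and x of top_plate in the frame of station between -0.008 and 0.008 m and angle between the y axis of top_plate and the y axis of station, either way round below 0.06 rad and z of top_plate in the frame of station below 0.0785 m and angle between top_plate's own z axis and vertical below 0.05 rad and linear speed of top_plate below 0.01 m/s and value of joint keeper above 1.45 rad and distance of each of plate1, plate2, plate3 from where it was at the start of the episode below 0.004 m); the robot touches nothing.
It fails at once if the top plate is lifted (8 mm above its place on the stack) or tipped over 10 degrees instead of slid (z of top_plate in the frame of station above 0.086 m or angle between top_plate's own z axis and vertical above 0.18 rad).
It fails at once if the plate is pressed on the end stop with more than 12 N (contact force between top_plate and end_stop above 12 N).
It fails at once if the robot loads the top plate with more than 25 N (contact force between top_plate and the fingers above 25 N or contact force between top_plate and the arm above 25 N).
It fails at once if a lower plate is shifted by more than 4 mm (distance of any of plate1, plate2, plate3 from where it was at the start of the episode above 0.004 m).
It fails at once if a bystander is shifted by more than 20 mm (distance of any of vial, beaker, solvent_bottle, wrench, fitting_tray, sample_jar, gauge from where it was at the start of the episode above 0.02 m).
It also fails if it takes over 61 s, if anything falls off the work surface, if the arm or the gripper's body presses on something with over 40 N, if the wrist force passes 120 N, or if a joint passes its speed limit or range.

## Working session

There is one attempt and no reset: what is moved stays moved. The work goes in short steps, each a Python script; the robot and the scene stay as the last script left them, time stands still between calls to the robot, and variables do not carry over. Pictures are saved under pics/ and viewed, and the job is handed in when it is done.

```bash
ls; mkdir -p pics; python3 - <<'E'
from plant import arm
import cv2
s=arm.state();print({k:(v if not hasattr(v,'round') else v) for k,v in s.items()}, arm.tip_reach)
for n in("scene","top","wrist"):
    c=arm.read_camera(n);cv2.imwrite(f"pics/a_{n}.png",c["frame"][:,:,::-1])
    print(n,{k:v for k,v in c.items() if k!="frame"})
E
```

```text
pics
{'t': 0.0, 'q': array([ 1.46420162,  0.50186847, -0.42678016,  1.55147474,  0.22080339,
        1.13830642, -0.21030211]), 'dq': array([-2.32324890e-05, -1.28423383e-03,  6.17615137e-04, -6.37952514e-04,
        3.93572864e-04, -2.56229500e-04,  3.65883035e-04]), 'tau': array([ 4.68338567e-04, -5.69511437e+01, -5.81583202e+00, -2.80938971e+01,
        1.06227666e-02,  1.20624554e-02,  2.52747003e-05]), 'tcp_pos': array([ 234.66842457, -605.55238193,  302.83501102]), 'ee_rot': array([ 8.25066282e-01, -5.65035071e-01, -8.07589655e-04, -5.88938028e-04]), 'force': array([ 0.23297784, -0.89188351,  0.33785051]), 'torque': array([-0.00442347,  0.00528396,  0.02067148]), 'finger_gap': 85.56364079752392} 72.6
scene {'vertical_fov': 43.86068474471277, 'cx': 278.27835646058554, 'cy': 200.44654918737254, 'position': array([1303.04438652, -660.84731669,  847.03929693]), 'rotation': array([ 0.80994424,  0.36608827, -0.18413968, -0.41959777])}
top {'vertical_fov': 44.38745706504699, 'cx': 269.86311198653004, 'cy': 204.38217889783002, 'position': array([ 395.66395835,   -2.78510095, 1361.27674621]), 'rotation': array([ 0.70616826, -0.70529103,  0.04718928, -0.04079371])}
wrist {'vertical_fov': 68.61383785253717, 'cx': 272.93395299697244, 'cy': 209.8977824746908, 'hand_eye': array([[ 9.99999605e-01, -2.43457630e-04,  8.55269527e-04,
         1.02216047e+00],
       [-9.78892687e-08,  9.61762202e-01,  2.73885866e-01,
        -6.94166972e+01],
       [-8.89245507e-04, -2.73885758e-01,  9.61761821e-01,
        -7.00874283e+01],
       [ 0.00000000e+00,  0.00000000e+00,  0.00000000e+00,
         1.00000000e+00]])}
```

View pics/a_scene.png

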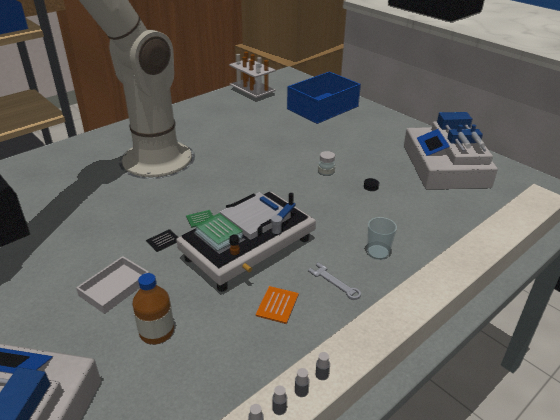

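View pics/a_top.png

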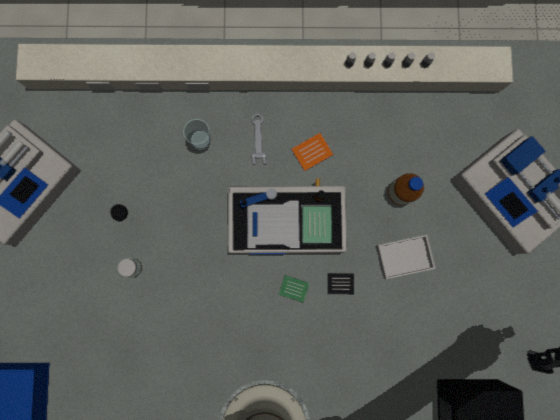

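View pics/a_wrist.png

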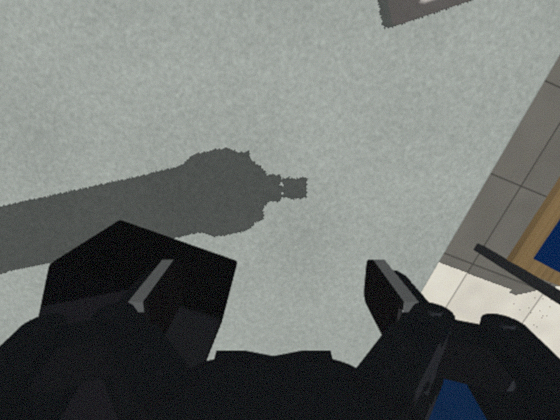

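```bash
cat > h.py <<'E'
import numpy as np, cv2
from scipy.spatial.transform import Rotation as R
def cam(c,s=None):
    f=210/np.tan(np.radians(c["vertical_fov"]/2))
    if "hand_eye" in c:
        H=c["hand_eye"]; Rt=R.from_quat(s["ee_rot"]).as_matrix()
        Rm=Rt@H[:3,:3]; p=Rt@H[:3,3]+s["tcp_pos"]
    else: Rm=R.from_quat(c["rotation"]).as_matrix(); p=np.array(c["position"])
    return dict(f=f,cx=c["cx"],cy=c["cy"],R=Rm,p=p)
def ray(k,uv):
    d=k["R"]@np.array([(uv[0]-k["cx"])/k["f"],(uv[1]-k["cy"])/k["f"],1.]); return d/np.linalg.norm(d)
def onz(k,uv,z):
    d=ray(k,uv); return k["p"]+d*(z-k["p"][2])/d[2]
def proj(k,P):
    q=k["R"].T@(np.array(P)-k["p"]); return q[:2]/q[2]*k["f"]+[k["cx"],k["cy"]]
def tri(obs):
    A=np.zeros((3,3));b=np.zeros(3)
    for k,uv in obs:
        d=ray(k,uv);M=np.eye(3)-np.outer(d,d);A+=M;b+=M@k["p"]
    x=np.linalg.solve(A,b)
    return x,[float(np.linalg.norm(np.cross(x-k["p"],ray(k,uv)))) for k,uv in obs]
E
python3 - <<'E'
import cv2,pickle
from h import *
from plant import arm
a=cv2.imread("pics/a_top.png");cv2.imwrite("pics/a_topc.png",cv2.resize(a[170:310,215:365],None,fx=5.3,fy=4.2*1.26/1.26,interpolation=cv2.INTER_CUBIC)[:600,:800])
k=cam(arm.read_camera("top")); k2=cam(arm.read_camera("scene"))
for n,uv,z in [("plate",(317,224.5),85),("stA",(229,188),60),("stB",(345,186),60),("stC",(347,252),60),("stD",(230,254),60),("small",(295,289),6)]:print(n,onz(k,uv,z).round(1))
print(tri([(k,(317,224.5)),(k2,(219,230))]))
E
```

```text
plate [ 505.2 -131.6   85. ]
stA [600.5  90.   60. ]
stB [ 606.4 -207.1   60. ]
stC [ 437.9 -209.2   60. ]
stD [432.6  85.7  60. ]
small [343.6 -80.5   6. ]
(array([ 505.99325253, -130.22736944,   86.04825328]), [1.6056320616046758, 1.6056320616046806])
```

View pics/a_topc.png

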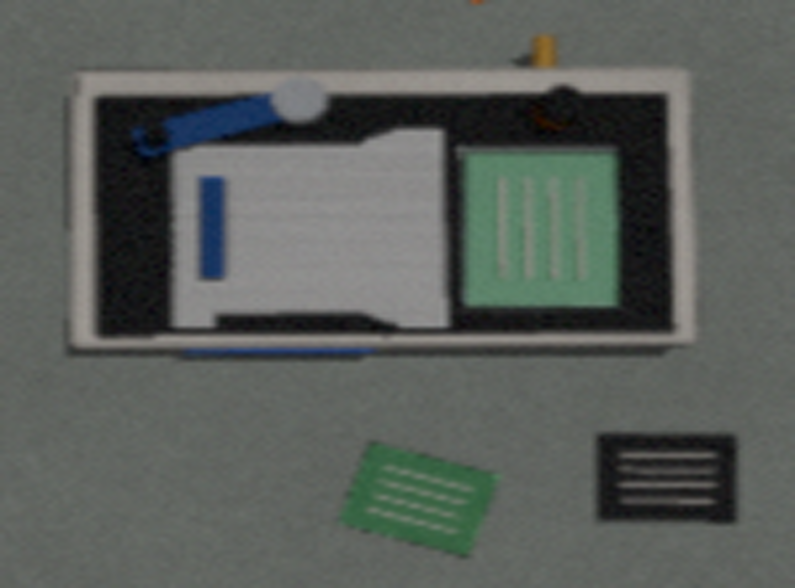

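```bash
python3 - <<'E'
from h import *
from plant import arm
s=arm.state()
for q in([1,0,0,0],[0,1,0,0]):
    for p in([520,20,330],[505,-135,170],[520,-60,330]):
        print(q,p,arm.inverse_kinematics(p,q))
import pickle
q=[1,0,0,0]
res=[]
for i,p in enumerate([[520,-100,330],[520,20,330]]):
    try:
        arm.move_ptp(p,q); arm.wait(.3)
    except arm.MotionError as e: print(e);continue
    s=arm.state();c=arm.read_camera("wrist");res.append((s,c))
    print(s["t"],s["tcp_pos"],s["ee_rot"],s["force"])
    cv2.imwrite(f"pics/b{i}.png",c["frame"][:,:,::-1])
pickle.dump(res,open("b.pkl","wb"))
E
```

```text
[1, 0, 0, 0] [520, 20, 330] [ 0.91446953  0.53592747 -1.32758523  1.82803222  0.55452066  1.226361
 -0.58153566]
[1, 0, 0, 0] [505, -135, 170] [ 0.88719285  0.5825706  -0.85835549  1.96530868  0.58203625  0.85929587
 -0.28714728]
[1, 0, 0, 0] [520, -60, 330] [ 0.9088038   0.38374245 -1.04489724  1.82423045  0.36376555  1.14347677
 -0.25920075]
[0, 1, 0, 0] [520, 20, 330] [-1.13344267  0.71376918  1.53660484  1.88460209 -0.74314197  1.3133425
 -2.51963125]
[0, 1, 0, 0] [505, -135, 170] [-0.62424457  0.73882987  1.13062776  2.01272042 -0.84051785  0.95753305
 -2.19103128]
[0, 1, 0, 0] [520, -60, 330] [-0.94544686  0.54498656  1.36786369  1.87726055 -0.57486562  1.20510189
 -2.52472188]
2.6417 [ 520.00127217 -100.43371255  329.95221016] [ 9.99999905e-01 -4.33288602e-04 -5.41976048e-06 -3.61621022e-05] [-0.10709592  0.88097869  0.70374384]
3.5417 [520.14674192  18.72712307 329.85039289] [ 9.99999293e-01 -1.18392515e-03 -1.00599858e-04  5.05530884e-05] [ 0.02178769 -0.01703567 -0.16104455]
```

View pics/b0.png

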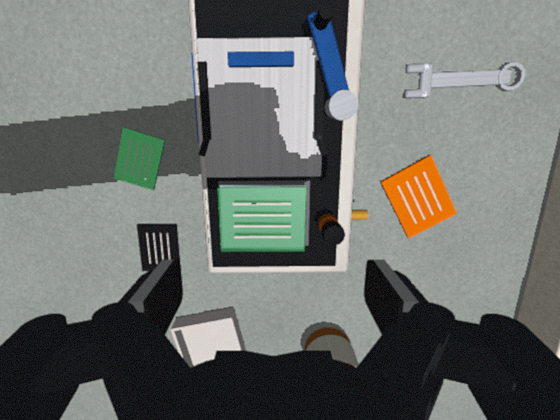

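View pics/b1.png

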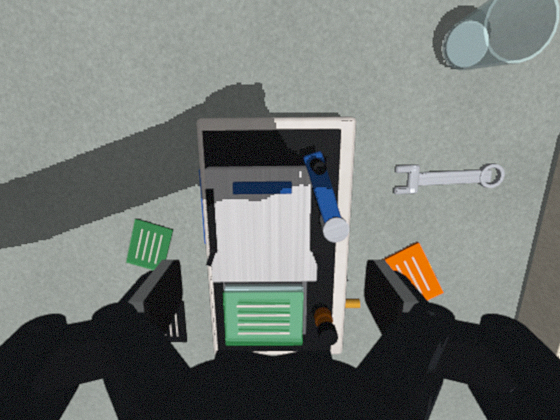

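```bash
cat > meas.py <<'E'
from h import *
import pickle
def masks(fr):
    hsv=cv2.cvtColor(fr,cv2.COLOR_RGB2HSV)
    return cv2.inRange(hsv,(60,50,60),(90,255,255)),cv2.inRange(hsv,(100,110,60),(125,255,255))
def rects(m,amin,close=0):
    if close: m=cv2.morphologyEx(m,cv2.MORPH_CLOSE,np.ones((close,close)))
    n,l,st,ce=cv2.connectedComponentsWithStats(m)
    o=[]
    for i in range(1,n):
        if st[i,4]>amin:
            c,_=cv2.findContours((l==i).astype(np.uint8),cv2.RETR_EXTERNAL,cv2.CHAIN_APPROX_NONE)
            o.append((int(st[i,4]),cv2.minAreaRect(c[0])))
    return o
E
python3 - <<'E'
from meas import *
res=pickle.load(open("b.pkl","rb"))
ks=[]
for s,c in res:
    k=cam(c,s);ks.append(k);g,b=masks(c["frame"])
    for nm,o in(("g",rects(g,300,9)),("b",rects(b,300,3))):
        for a,r in o: print(nm,a,np.round(r[0],1),np.round(r[1],1),round(r[2],1),np.round(cv2.boxPoints(r),1).tolist())
    print()
E
```

```text
g 2273 [138. 158.] [44.7 54.6] 13.0 [[110.0, 179.5], [122.30000305175781, 126.4000015258789], [165.89999389648438, 136.39999389648438], [153.60000610351562, 189.60000610351562]]
g 5681 [261.5 218.5] [89. 65.] -0.0 [[217.0, 251.0], [217.0, 186.0], [306.0, 186.0], [306.0, 251.0]]
b 1548 [328.1  52.1] [85.6 22.3] 74.5 [[305.79998779296875, 13.800000190734863], [327.29998779296875, 7.800000190734863], [350.29998779296875, 90.4000015258789], [328.79998779296875, 96.30000305175781]]
b 946 [260.5  59. ] [14. 65.] 90.0 [[228.0, 52.0], [293.0, 52.0], [293.0, 66.0], [228.0, 66.0]]

g 1686 [148.3 245.3] [40.  46.6] 14.0 [[123.19999694824219, 263.1000061035156], [134.5, 217.89999389648438], [173.39999389648438, 227.60000610351562], [162.10000610351562, 272.79998779296875]]
g 4390 [263.  317.5] [55. 80.] 90.0 [[223.0, 290.0], [303.0, 290.0], [303.0, 345.0], [223.0, 345.0]]
b 1056 [322.3 186.3] [69.8 19.6] 72.4 [[302.3999938964844, 156.0], [321.1000061035156, 150.0], [342.20001220703125, 216.60000610351562], [323.3999938964844, 222.5]]
b 686 [262.  187.5] [11. 58.] 90.0 [[233.0, 182.0], [291.0, 182.0], [291.0, 193.0], [233.0, 193.0]]
```

```bash
python3 - <<'E'
from meas import *
res=pickle.load(open("b.pkl","rb"))
a=res[0][1]["frame"][:,:,::-1];b=res[1][1]["frame"][:,:,::-1]
cv2.imwrite("pics/c0.png",cv2.resize(a[170:280,190:360],None,fx=4.7,fy=4.7,interpolation=cv2.INTER_NEAREST))
cv2.imwrite("pics/c1.png",cv2.resize(b[260:360,190:360],None,fx=4.7,fy=4.7,interpolation=cv2.INTER_NEAREST))
E
```

```text
(no output)
```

View pics/c0.png

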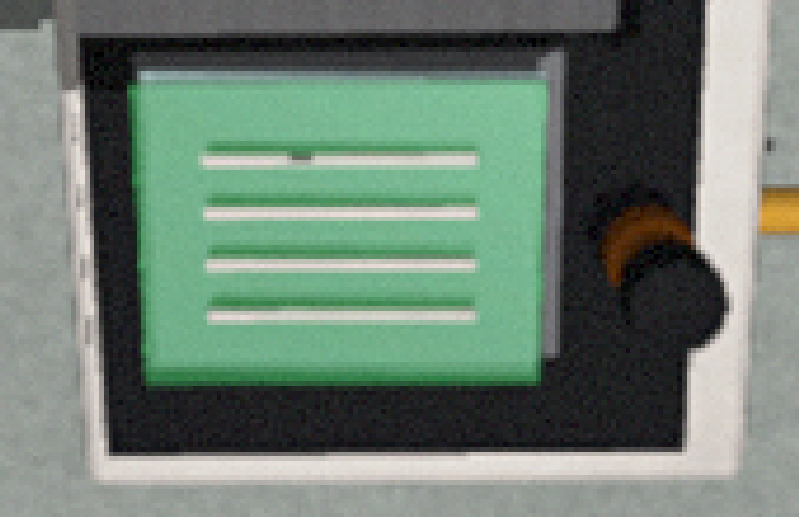

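View pics/c1.png

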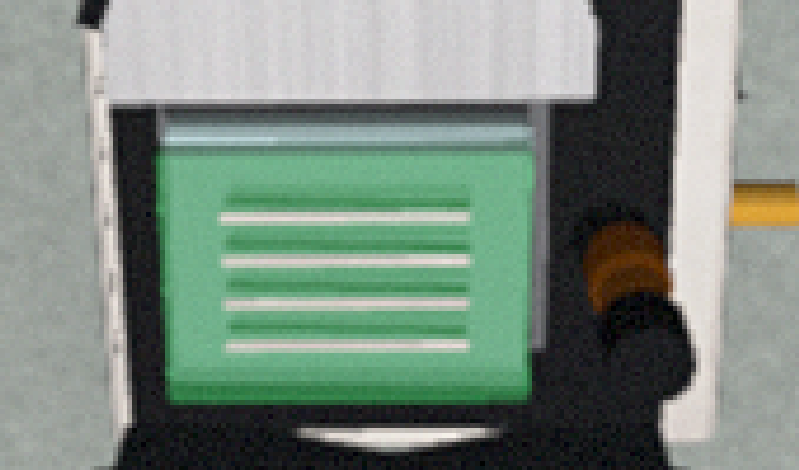

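```bash
python3 - <<'E'
from meas import *
res=pickle.load(open("b.pkl","rb"))
k0,k1=[cam(c,s) for s,c in res]
A=lambda x,y:(190+x/4.7-.5,170+y/4.7-.5)
B=lambda x,y:(190+x/4.7-.5,260+y/4.7-.5)
P={}
for n,a,b in [("FL",(128,82),(157,150)),("FR",(548,78),(534,148)),("RR",(541,385),(529,403)),("RL",(146,385),(168,403))]:
    x,e=tri([(k0,A(*a)),(k1,B(*b))]);P[n]=x;print(n,x.round(1),np.round(e,2), onz(k0,A(*a),86).round(1),onz(k1,B(*b),86).round(1))
print([np.linalg.norm(P[i]-P[j]).round(1) for i,j in("FL FR".split(),"FR RR".split(),"RR RL".split(),"RL FL".split())],sum(P.values())/4)
for n,a,b in [("hinge",(341,105),(334,230)),("stopFL",(228,66.5),(233,193.5)),("stopFR",(294,66.5),(291.5,193.5)),
  ("mouthR",(190+618/4.7,170+32/4.7),(190+598/4.7,260+103/4.7))]:
    x,e=tri([(k0,a),(k1,b)]);print(n,x.round(1),np.round(e,2))
g=[]
a=res[0][1]["frame"][:,:,::-1];b=res[1][1]["frame"][:,:,::-1]
cv2.imwrite("pics/d0.png",cv2.resize(a[0:185,180:370],None,fx=4,fy=3.2,interpolation=cv2.INTER_NEAREST))
cv2.imwrite("pics/d1.png",cv2.resize(b[110:295,180:370],None,fx=4,fy=3.2,interpolation=cv2.INTER_NEAREST))
E
```

```text
FL [463.8 -95.2  93.5] [0.38 0.38] [462.  -96.8  86. ] [462.8 -99.6  86. ]
FR [553.9 -94.2  94.6] [0.01 0.01] [554.9 -96.   86. ] [554.9 -99.3  86. ]
RR [ 554.2 -164.8   96.3] [0.04 0.04] [ 555.3 -169.3   86. ] [ 555.4 -173.4   86. ]
RL [ 464.2 -164.9   95.9] [0.17 0.17] [ 462.6 -169.2   86. ] [ 462.2 -173.1   86. ]
[np.float64(90.1), np.float64(70.6), np.float64(90.0), np.float64(69.8)] [ 509.05173827 -129.79762966   95.06227314]
hinge [581.7 -17.3 108.1] [0.06 0.06]
stopFL [479.5  17.   92.8] [0.17 0.17]
stopFR [539.7  16.9  93. ] [0.16 0.16]
mouthR [569.9 -85.6  89.9] [0.1 0.1]
```

View pics/d0.png

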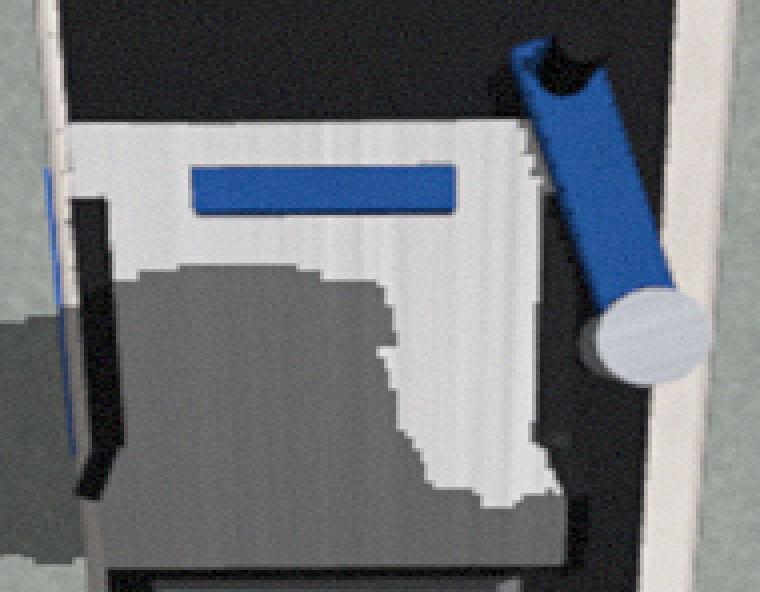

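View pics/d1.png

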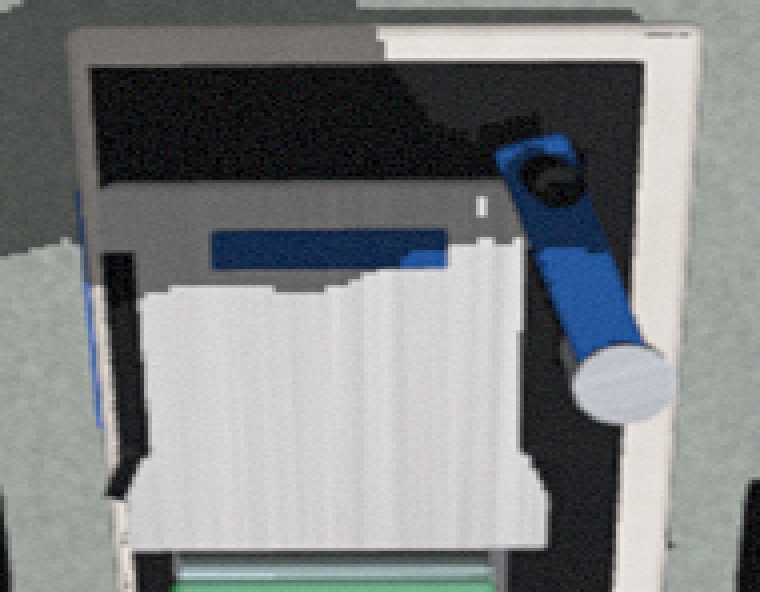

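```bash
python3 - <<'E'
from meas import *
res=pickle.load(open("b.pkl","rb"))
k0,k1=[cam(c,s) for s,c in res]
D0=lambda x,y:(180+x/4-.5,y/3.2-.5)
C0=lambda x,y:(190+x/4.7-.5,170+y/4.7-.5)
D1=lambda x,y:(180+x/4-.5,110+y/3.2-.5)
C1=lambda x,y:(190+x/4.7-.5,260+y/4.7-.5)
for n,k,a,b in [("b0 R in",k0,D0(676,0),C0(686,452)),("b0 R out",k0,D0(735,0),C0(740,475)),("b0 L out",k0,D0(38,0),C0(93,478)),
 ("b1 R in",k1,D1(644,66),C1(662,400)),("b1 R out",k1,D1(701,30),C1(712,438)),("b1 L",k1,D1(70,35),D1(118,590)),
 ("b1 deckR",k1,D1(525,240),D1(523,450)),("b0 deckR",k0,D0(542,190),D0(536,440)),("b0 railL in",k0,D0(108,200),D0(124,440)),("b1 railL",k1,D1(134,254),D1(147,450))]:
    z=88 if ("deck" in n or "rail" in n) else 73
    A=onz(k,a,z);B=onz(k,b,z);d=A-B;print(n,"yaw",round(float(np.arctan2(-d[0],d[1])),4),A.round(1),B.round(1))
for n,k,a,b in [("b0 stop",k0,(228,66.5),(294,66.5)),("b1 far rim",k1,D1(70,32),D1(700,28)),("b1 deckfar",k1,D1(100,184),D1(490,180)),("b0deckfar",k0,D0(70,122),D0(525,120)),("b0 mouth",k0,D0(105,567),D0(565,565)),("b1 mouth",k1,D1(132,550),D1(548,547))]:
    A=onz(k,a,88);B=onz(k,b,88);d=B-A;print(n,"yaw",round(float(np.arctan2(d[1],d[0])),4),A.round(1),B.round(1))
E
```

```text
b0 R in yaw 0.0102 [590.5  76.9  73. ] [ 593.2 -193.    73. ]
b0 R out yaw 0.0106 [604.1  76.9  73. ] [ 607.  -199.3   73. ]
b0 L out yaw 0.0101 [443.  77.  73.] [ 445.8 -200.    73. ]
b1 R in yaw 0.0091 [590.2  79.   73. ] [ 592.6 -183.3   73. ]
b1 R out yaw 0.0093 [604.  90.  73.] [ 606.7 -195.5   73. ]
b1 L yaw 0.0019 [443.2  88.9  73. ] [ 443.6 -110.7   73. ]
b1 deckR yaw 0.0239 [559.5  25.2  88. ] [561.2 -47.8  88. ]
b0 deckR yaw 0.0156 [559.4  24.2  88. ] [560.5 -46.2  88. ]
b0 railL in yaw -0.0018 [458.9  21.6  88. ] [458.8 -46.1  88. ]
b1 railL yaw -0.0039 [458.6  20.8  88. ] [458.3 -47.6  88. ]
b0 stop yaw -0.0008 [478.7  17.8  88. ] [540.1  17.7  88. ]
b1 far rim yaw 0.0052 [446.9  89.7  88. ] [599.9  90.5  88. ]
b1 deckfar yaw 0.0104 [451.2  43.5  88. ] [550.   44.5  88. ]
b0deckfar yaw 0.0041 [451.5  41.9  88. ] [554.9  42.3  88. ]
b0 mouth yaw 0.0046 [451.7 -85.7  88. ] [569.3 -85.1  88. ]
b1 mouth yaw 0.0076 [452.1 -85.7  88. ] [569.4 -84.8  88. ]
```

```bash
cat >> h.py <<'E'
YAW=0.007
def Q(a=0.0): return [np.cos((YAW+a)/2),np.sin((YAW+a)/2),0,0]
def F(arm,n=5):
    v=[]
    for _ in range(n): arm.wait(.01); v.append(arm.state()["force"])
    return np.mean(v,0)
E
python3 - <<'E'
from h import *
from plant import arm
arm.command_gripper(50)
arm.move_ptp([509.5,-35,200],Q()); arm.wait(.2)
s=arm.state();print(s["t"],s["tcp_pos"],s["finger_gap"])
f0=F(arm,10);print(f0)
arm.move_linear([509.5,-35,168],max_speed=60);arm.wait(.1)
s=arm.state();print(s["t"],s["tcp_pos"],F(arm)-f0)
z=168
while z>146:
    z-=1; arm.move_linear([509.5,-35,z],max_speed=40)
    f=F(arm)-f0;print(z,arm.state()["tcp_pos"][2].round(2),f.round(2),round(arm.state()["t"],2))
    if f[2]>2.5: break
E
```

```text
4.8583 [511.06798922 -34.03099438 201.9863307 ] 49.85002896719813
[-0.19074422  0.07579397 -0.13756759]
5.725 [509.7626577  -34.89313224 168.24193396] [ 0.04083737 -0.01774844  0.01455474]
167 167.09 [ 0.02 -0.    0.16] 6.06
166 165.97 [ 0.25  0.25 -0.04] 6.35
165 164.94 [ 0.22 -0.34  0.25] 6.64
164 163.97 [ 0.07 -0.32  0.13] 6.93
163 162.95 [0.26 0.15 0.01] 7.22
162 161.96 [ 0.21 -0.08  0.16] 7.52
161 160.96 [0.18 0.11 0.46] 7.81
160 159.94 [ 0.22 -0.03 -0.02] 8.1
159 158.93 [0.22 0.24 0.11] 8.39
158 158.16 [ 0.15 -0.09  2.47] 8.68
157 158.06 [-3.68 -0.2  13.51] 8.97
```

```bash
python3 - <<'E'
from h import *
from plant import arm
import pickle
res=pickle.load(open("b.pkl","rb"));k0=cam(res[0][1],res[0][0]);print("vial",onz(k0,(326,220),72).round(1),onz(k0,(331,217),72).round(1))
arm.move_linear([509.5,-35,185],max_speed=100)
arm.move_linear([510.0,-189,185],max_speed=150)
arm.move_linear([510.0,-189,161.2],max_speed=60);arm.wait(.2)
s=arm.state();print(s["t"],s["tcp_pos"],s["force"])
c=arm.read_camera("wrist");cv2.imwrite("pics/e0.png",c["frame"][:,:,::-1])
c=arm.read_camera("scene");cv2.imwrite("pics/e1.png",cv2.resize(c["frame"][170:310,150:340,::-1],None,fx=4,fy=4))
E
```

```text
vial [ 579.8 -137.4   72. ] [ 585.2 -133.9   72. ]
11.3333 [ 510.24211633 -189.03082175  161.49703452] [-0.11082006 -0.49184677 -0.47056356]
```

View pics/e0.png

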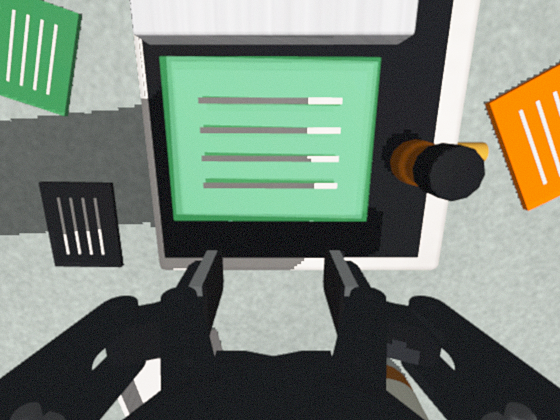

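View pics/e1.png

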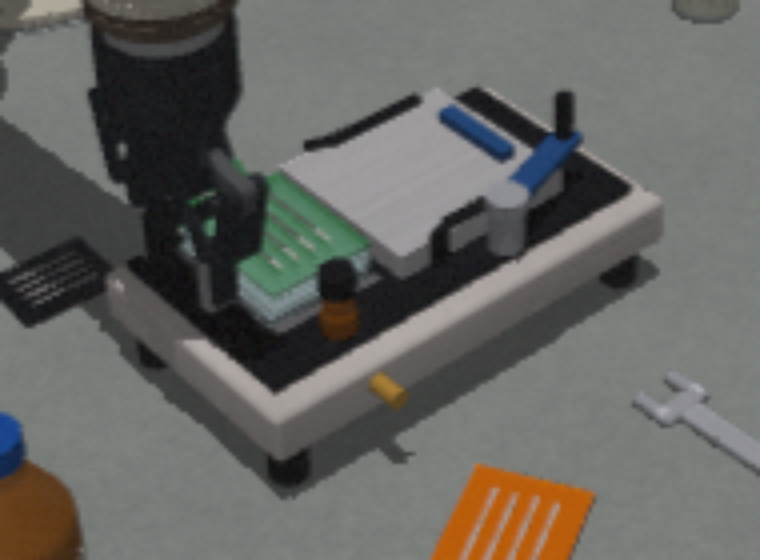

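```bash
python3 - <<'E'
from h import *
from plant import arm
f0=F(arm,10);z=161.0
y=-189
while y<-146:
    y+= 3; arm.move_linear([510,y,z],max_speed=25)
    s=arm.state();f=F(arm,4)-f0;print(y,s["tcp_pos"].round(2),f.round(2),round(s["t"],2))
    if abs(f).max()>4: break
c=arm.read_camera("wrist");cv2.imwrite("pics/f0.png",c["frame"][:,:,::-1])
c=arm.read_camera("scene");cv2.imwrite("pics/f1.png",cv2.resize(c["frame"][170:310,150:340,::-1],None,fx=4,fy=4))
E
```

```text
-186 [ 510.03 -185.66  161.06] [ 0.15 -0.11 -0.04] 11.78
-183 [ 510.01 -182.71  161.03] [-0.17 -0.59  0.09] 12.08
-180 [ 510.01 -179.74  161.01] [ 0.03 -0.17  0.21] 12.38
-177 [ 510.02 -176.73  161.02] [-0.3  -0.18  0.25] 12.68
-174 [ 510.02 -173.76  161.02] [-0.   -0.23 -0.5 ] 12.98
-171 [ 510.03 -170.69  161.01] [-0.4  -0.19  0.2 ] 13.28
-168 [ 510.   -167.7   161.02] [ 0.42 -0.18  0.14] 13.58
-165 [ 510.01 -164.66  161.03] [-0.18 -0.12 -0.09] 13.88
-162 [ 510.   -161.68  161.03] [0.21 0.13 0.01] 14.18
-159 [ 510.   -158.68  161.  ] [-0.53 -0.41 -0.2 ] 14.48
-156 [ 510.01 -155.72  161.02] [0.06 0.04 0.33] 14.78
-153 [ 510.   -152.72  161.02] [-0.48 -0.22 -0.11] 15.08
-150 [ 510.   -149.69  161.01] [ 0.02 -0.32 -0.15] 15.38
-147 [ 510.03 -146.69  161.03] [-0.35  0.05 -0.05] 15.68
-144 [ 510.   -143.72  161.03] [-0.21 -0.17 -0.18] 15.98
```

View pics/f0.png

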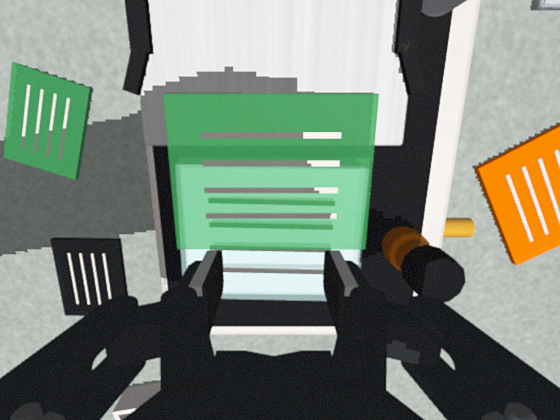

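View pics/f1.png

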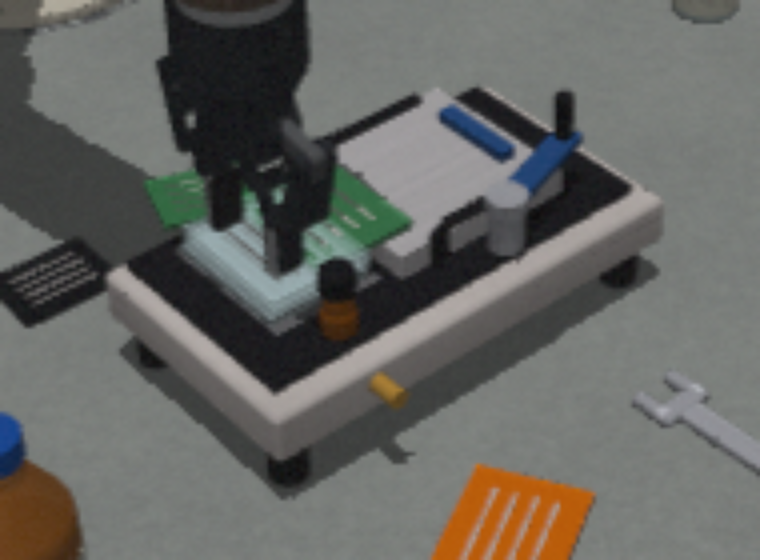

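```bash
python3 - <<'E'
from h import *
from plant import arm
z=161.0;f0=F(arm,6);y=-144
while y<-89:
    y+= 5; arm.move_linear([509.9,y,z],max_speed=30)
    s=arm.state();f=F(arm,4)-f0;print(y,s["tcp_pos"].round(2),f.round(2),round(s["t"],2))
    if abs(f).max()>3: break
arm.wait(.1);s=arm.state()
c=arm.read_camera("wrist");cv2.imwrite("pics/g0.png",c["frame"][:,:,::-1])
import pickle;pickle.dump((s,c),open("g.pkl","wb"))
c=arm.read_camera("scene");cv2.imwrite("pics/g1.png",cv2.resize(c["frame"][170:310,150:340,::-1],None,fx=4,fy=4))
E
```

```text
-139 [ 509.91 -138.57  161.03] [-0.51  0.46  0.24] 16.48
-134 [ 509.91 -133.57  161.  ] [ 0.25 -0.08 -0.17] 16.83
-129 [ 509.93 -128.63  161.03] [-0.23  0.25 -0.11] 17.18
-124 [ 509.91 -123.61  161.03] [-0.05  0.18 -0.33] 17.53
-119 [ 509.93 -118.65  161.04] [ 0.11 -0.41 -0.35] 17.88
-114 [ 509.92 -113.63  161.04] [ 0.06 -0.07  0.51] 18.23
-109 [ 509.92 -108.63  161.03] [-0.29 -0.02 -0.07] 18.58
-104 [ 509.91 -103.62  161.02] [-0.37 -0.47  0.28] 18.93
-99 [509.92 -98.62 161.03] [-0.    0.52  0.5 ] 19.28
-94 [509.94 -93.6  161.05] [-0.07  0.06  0.31] 19.63
-89 [509.9  -88.62 161.01] [-0.23  0.05  0.27] 19.98
```

View pics/g0.png

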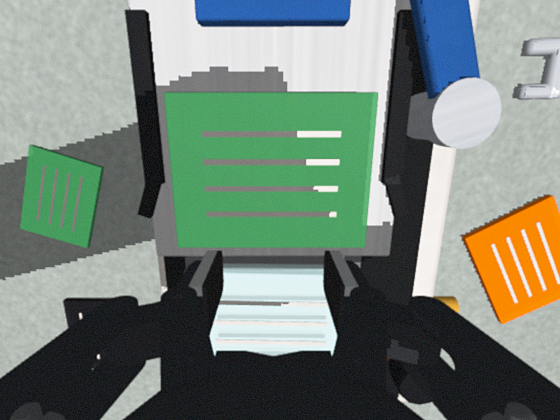

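View pics/g1.png

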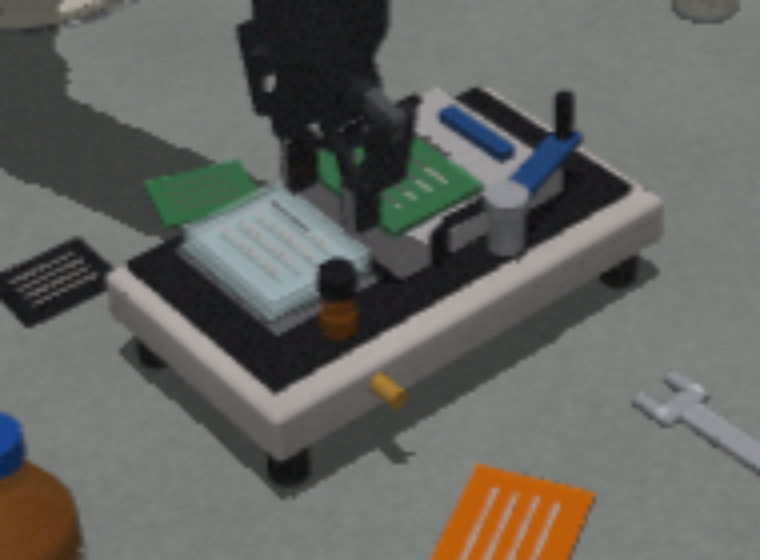

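```bash
python3 - <<'E'
from h import *
import pickle
s,c=pickle.load(open("g.pkl","rb"));k=cam(c,s)
print(s["tcp_pos"],onz(k,(166,93),94),onz(k,(379,93),94),onz(k,(179,247),94),onz(k,(365,247),94))
for uv in((196,23),(349,25)):print(onz(k,uv,88),onz(k,uv,96))
E
```

```text
[509.91162168 -88.94579234 160.98526323] [465.04414808  -9.13503222  94.        ] [554.04759308  -8.50339799  94.        ] [465.15885144 -78.43975419  94.        ] [554.38046761 -77.81736769  94.        ]
[477.83438919  18.52466927  88.        ] [479.62024352  16.34386152  96.        ]
[540.92634958  18.24372499  88.        ] [539.18445309  16.07862608  96.        ]
```

```bash
python3 - <<'E'
from h import *
from plant import arm
z=161.0
arm.move_linear([509.6,-71,z],max_speed=25);arm.wait(.2)
f0=F(arm,12);y=-71.0
print(f0,arm.state()["t"])
hit=False
for i in range(40):
    y+= 0.4 if hit else 0.7
    arm.move_linear([509.6,y,z],max_speed=3); 
    f=F(arm,5)-f0;s=arm.state();print(round(y,2),s["tcp_pos"].round(2),f.round(2),round(s["t"],2))
    p=-f[1]
    if p>1.2: hit=True
    if p>6.6 or y>-58.5: break
for j in range(8):
    arm.wait(.1);f=F(arm,6)-f0;print("hold",f.round(2),arm.state()["tcp_pos"].round(2))
    if -f[1]>9.3: y-=.2; arm.move_linear([509.6,y,z],max_speed=3)
    elif -f[1]<6.2 and hit: y+=.2; arm.move_linear([509.6,y,z],max_speed=3)
print(arm.state()["t"])
s=arm.state();c=arm.read_camera("wrist");cv2.imwrite("pics/i0.png",c["frame"][:,:,::-1])
E
```

```text
[-0.09643423 -0.03385008  0.02101282] 21.3833
-70.3 [509.63 -70.29 161.01] [0.09 0.17 0.14] 21.81
-69.6 [509.61 -69.7  161.  ] [ 0.06 -0.76  0.  ] 22.23
-68.9 [509.61 -68.84 161.01] [-0.02 -0.28  0.23] 22.66
-68.2 [509.59 -68.16 161.  ] [-0.01 -0.37  0.11] 23.08
-67.5 [509.6  -67.47 161.  ] [ 0.24 -0.09 -0.3 ] 23.51
-66.8 [509.62 -66.71 161.01] [ 0.01 -0.59  0.26] 23.93
-66.1 [509.59 -66.05 161.  ] [ 0.52 -0.87  0.08] 24.36
-65.4 [509.6  -65.35 161.  ] [-0.12 -0.26  0.13] 24.78
-64.7 [509.62 -64.65 161.02] [ 0.4  -0.68  0.  ] 25.21
-64.0 [509.62 -63.96 161.01] [ 0.2  -0.67 -0.41] 25.63
-63.3 [509.58 -63.24 160.97] [ 0.11 -0.72 -0.15] 26.06
-62.6 [509.61 -62.54 161.01] [ 0.18 -0.37 -0.01] 26.48
-61.9 [509.64 -62.16 161.02] [ 0.11 -1.71  0.16] 26.91
-61.5 [509.64 -61.87 161.02] [ 0.4  -3.36 -0.04] 27.23
-61.1 [509.59 -61.55 160.98] [ 0.33 -4.71  0.2 ] 27.56
-60.7 [509.57 -61.33 160.99] [ 0.33 -5.33 -0.12] 27.88
-60.3 [509.6  -61.18 161.01] [ 0.73 -5.61  0.04] 28.21
-59.9 [509.61 -61.07 160.99] [ 0.52 -6.39  0.09] 28.53
-59.5 [509.62 -60.94 161.01] [ 0.21 -7.17  0.35] 28.86
hold [ 0.42 -7.06  0.28] [509.6  -60.96 160.99]
hold [ 0.54 -7.5   0.1 ] [509.61 -60.97 161.  ]
hold [ 0.1  -6.85  0.17] [509.62 -60.93 161.01]
hold [ 0.25 -6.76  0.01] [509.61 -60.93 161.  ]
hold [ 0.11 -7.21  0.26] [509.61 -60.94 161.01]
hold [ 0.31 -6.9   0.34] [509.61 -60.94 161.01]
hold [ 0.31 -7.16  0.  ] [509.6  -60.94 160.99]
hold [ 0.6  -6.97  0.47] [509.61 -60.91 160.99]
30.0583
```

View pics/i0.png

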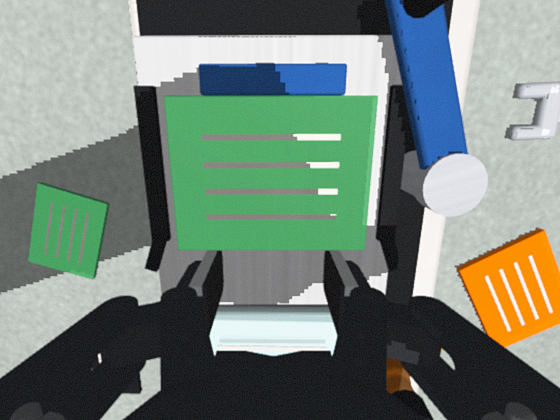

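```bash
python3 - <<'E'
from h import *
from plant import arm
import pickle
arm.move_linear([509.6,-62.5,161],max_speed=4)
arm.move_linear([509.6,-80,161],max_speed=25)
arm.move_linear([509.6,-80,215],max_speed=100)
res=[]
for p in([545,-45,275],[545,25,275]):
    arm.move_linear(p,max_speed=130);arm.wait(.2)
    s=arm.state();c=arm.read_camera("wrist");res.append((s,c));cv2.imwrite(f"pics/j{len(res)}.png",c["frame"][:,:,::-1])
pickle.dump(res,open("j.pkl","wb"));print(s["t"],s["force"])
E
```

```text
34.4417 [ 0.16987686 -0.2206615   0.50500751]
```

View pics/j1.png

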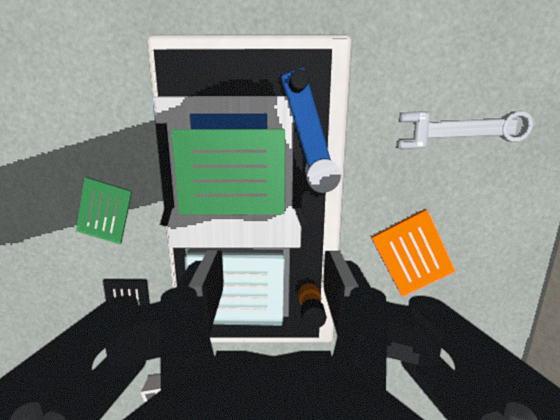

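View pics/j2.png

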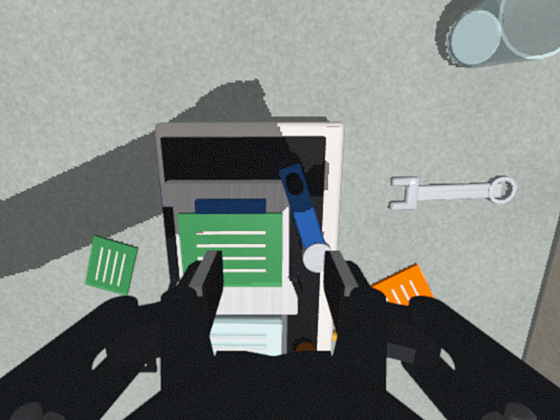

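```bash
python3 - <<'E'
from meas import *
res=pickle.load(open("j.pkl","rb"))
a=res[0][1]["frame"][55:205,250:350,::-1];b=res[1][1]["frame"][150:300,250:350,::-1]
m=np.hstack([a,b]);m=cv2.resize(m,None,fx=4,fy=4,interpolation=cv2.INTER_NEAREST)
cv2.imwrite("pics/k.png",np.clip(m.astype(float)*1.8,0,255).astype(np.uint8))
E
```

```text
(no output)
```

View pics/k.png

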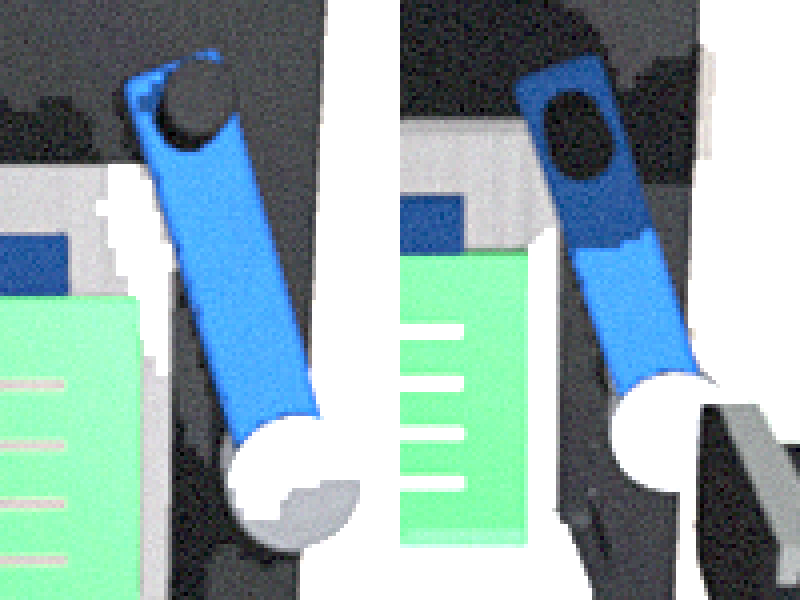

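```bash
python3 - <<'E'
from meas import *
res=pickle.load(open("j.pkl","rb"));k1,k2=[cam(c,s) for s,c in res]
J1=lambda x,y:(249.5+x/4,54.5+y/4);J2=lambda x,y:(249.5+(x-400)/4,149.5+y/4)
x,e=tri([(k1,J1(294,484)),(k2,J2(665,432))]);print("hinge top",x,e)
for k,a,b in((k1,J1(190,130),J1(270,400)),(k2,J2(569.5,100),J2(647,350))):
    A=onz(k,a,105.5);B=onz(k,b,105.5);d=A-B;print(A,B,np.arctan2(-d[0],d[1]))
print("peg top",onz(k1,J1(203,96),135.5),onz(k1,J1(194,114),105.5))
print("peg",onz(k2,J2(578,120),105.5),onz(k2,J2(578,148),135.5))
from plant import arm
H=np.array([582.8,-17.2]);q=None
for off in(0,-np.pi):
    for th in(.2,.6,1.0,1.3,1.57):
        p=[H[0]-70*np.sin(th),H[1]+70*np.cos(th),184]
        r=arm.inverse_kinematics(p,Q(th+off));print(off,th,None if r is None else np.round(r,2))
E
```

```text
hinge top [582.14205934 -16.57788518 108.63840984] [0.7092010307347336, 0.709201030734534]
[561.26315433  47.29619792 105.5       ] [577.94487198  -0.94470844 105.5       ] 0.33292850864015766
[560.14223866  52.69073821 105.5       ] [5.77370550e+02 5.46848294e-01 1.05500000e+02] 0.3191077133290953
peg top [561.0399333   49.22345649 135.5       ] [561.91006578  49.99503998 105.5       ]
peg [561.90126217  48.73832058 105.5       ] [559.91467899  49.28825352 135.5       ]
0 0.2 [ 0.53  0.65 -0.89  1.84  0.61  0.95 -0.43]
0 0.6 [ 0.62  0.65 -0.98  1.9   0.66  0.95 -0.07]
0 1.0 [ 0.72  0.66 -1.06  1.95  0.71  0.96  0.31]
0 1.3 [ 0.81  0.69 -1.14  1.97  0.77  0.99  0.6 ]
0 1.57 [ 0.88  0.73 -1.19  1.98  0.81  1.02  0.87]
-3.141592653589793 0.2 [-0.81  0.65  0.91  1.88 -0.64  0.93 -2.53]
-3.141592653589793 0.6 [-0.66  0.52  0.68  1.94 -0.44  0.83 -2.27]
-3.141592653589793 1.0 [ 0.25  0.44 -0.42  1.96  0.25  0.79 -2.44]
-3.141592653589793 1.3 [ 0.34  0.43 -0.48  1.98  0.28  0.79 -2.14]
-3.141592653589793 1.57 [ 0.42  0.44 -0.54  1.99  0.31  0.79 -1.86]
```

```bash
python3 - <<'E'
from h import *
from plant import arm
H=np.array([582.8,-17.0]);th=0.31
P=lambda t,z:[H[0]-70*np.sin(t),H[1]+70*np.cos(t),z]
arm.command_gripper(40)
arm.move_ptp(P(th,225),Q(th-YAW));arm.wait(.15)
f0=F(arm,6)
arm.move_linear(P(th,186),max_speed=70);arm.wait(.15)
s=arm.state();print(s["t"],s["tcp_pos"],(F(arm)-f0).round(2))
c=arm.read_camera("wrist");cv2.imwrite("pics/l0.png",c["frame"][:,:,::-1])
c=arm.read_camera("scene");cv2.imwrite("pics/l1.png",cv2.resize(c["frame"][170:310,150:340,::-1],None,fx=4,fy=4))
E
```

```text
36.15 [561.76675198  49.83571958 186.41862232] [-0.19  0.08 -0.29]
```

View pics/l0.png

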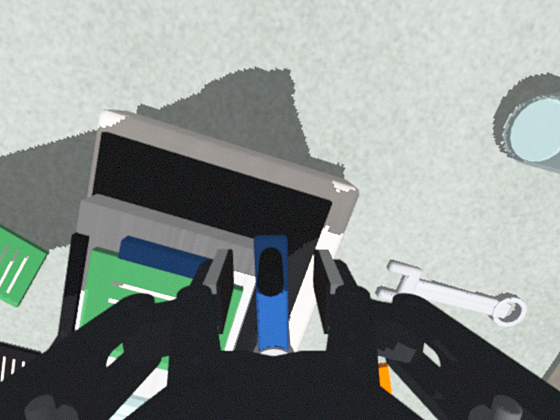

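View pics/l1.png

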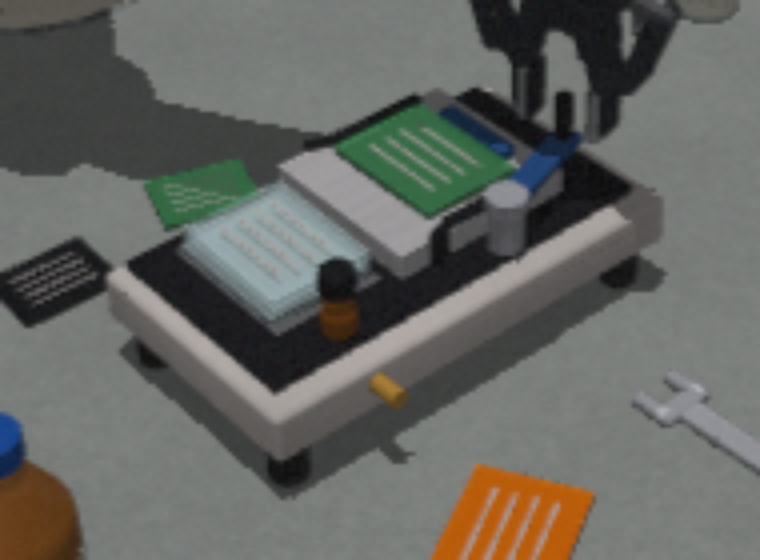

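```bash
python3 - <<'E'
from h import *
from plant import arm
H=np.array([582.8,-17.0]);z=186
P=lambda t,z:[H[0]-70*np.sin(t),H[1]+70*np.cos(t),z]
f0=F(arm,6)
arm.command_gripper(16,20);s=arm.state();print(s["finger_gap"],(F(arm)-f0).round(2),s["t"])
for th in list(np.arange(.42,1.55,.11))+[1.57,1.6]:
    arm.move_linear(P(th,z),frame=Q(th-YAW),max_speed=45)
    s=arm.state();f=F(arm,3)-f0;print(round(th,2),s["tcp_pos"].round(1),f.round(1),round(s["t"],2))
    if abs(f).max()>15: print("STOP");break
c=arm.read_camera("wrist");cv2.imwrite("pics/m0.png",c["frame"][:,:,::-1])
E
```

```text
15.958063060035894 [ 0.18 -0.24 -0.23] 36.7
0.42 [554.2  46.8 186. ] [-0.4 -0.6  0.2] 37.07
0.53 [547.6  43.4 186. ] [ 0.2 -0.5  0.3] 37.42
0.64 [541.2  39.2 186. ] [ 0.2 -0.3 -0. ] 37.77
0.75 [535.3  34.3 186. ] [0.3 0.2 0.1] 38.12
0.86 [529.9  28.7 186. ] [ 0.  -0.2  0.2] 38.47
0.97 [525.2  22.7 186. ] [ 0.2 -0.1 -0.3] 38.82
1.08 [521.2  16.1 186. ] [ 0.1 -0.5  0.6] 39.17
1.19 [517.9   9.2 186. ] [ 0.4 -0.3  0.1] 39.52
1.3 [515.4   1.9 186. ] [ 0.6 -0.5 -0.2] 39.87
1.41 [513.8  -5.6 186. ] [ 0.2 -0.5 -0.5] 40.22
1.52 [512.9 -13.2 186. ] [-0.3 -0.5  0.6] 40.57
1.57 [512.8 -16.7 186. ] [ 1.  -0.2 -0.1] 40.84
1.6 [512.9 -18.6 186.1] [ 0.   1.1 -0.1] 41.12
```

View pics/m0.png

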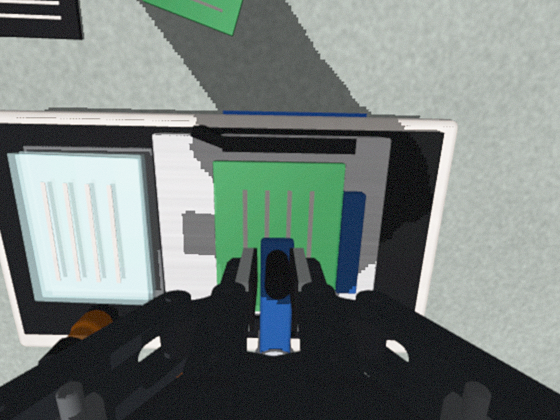

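```bash
python3 - <<'E'
from h import *
from plant import arm
f0=np.array([0,0,0.]);y=-18.9
for i in range(7):
    y-=.8; arm.move_linear([512.8,y,186],max_speed=15)
    s=arm.state();f=F(arm,4);print(round(y,2),s["tcp_pos"].round(2),f.round(2),round(s["t"],2))
    if f[1]>5: break
arm.move_linear([512.8,-17.8,186],max_speed=20)
arm.command_gripper(40);
arm.move_linear([512.8,-17.8,260],max_speed=120);arm.wait(.2)
s=arm.state();c=arm.read_camera("wrist");cv2.imwrite("pics/n0.png",c["frame"][:,:,::-1])
import pickle;pickle.dump((s,c),open("n.pkl","wb"))
arm.move_linear([480,-150,330],max_speed=150);arm.wait(.3)
c=arm.read_camera("scene");cv2.imwrite("pics/n1.png",cv2.resize(c["frame"][170:310,150:340,::-1],None,fx=4,fy=4))
s=arm.state();c=arm.read_camera("wrist");cv2.imwrite("pics/n2.png",c["frame"][:,:,::-1])
pickle.dump((s,c),open("n2.pkl","wb"));print(s["t"],s["force"])
E
```

```text
-19.7 [512.87 -18.82 186.14] [ 0.02  4.41 -0.01] 41.44
-20.5 [512.84 -18.97 186.17] [ 0.37  6.52 -0.6 ] 41.73
44.9417 [-0.26273394  0.44201426  0.9291193 ]
```

View pics/n0.png

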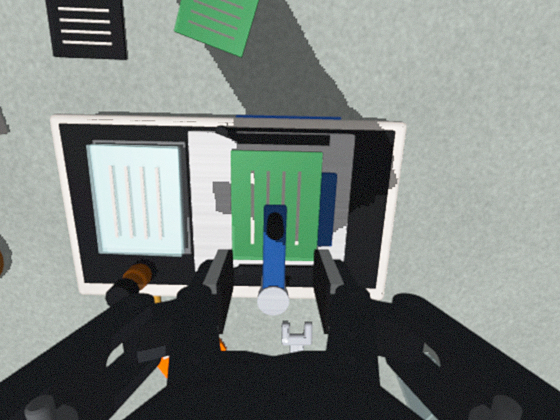

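View pics/n1.png

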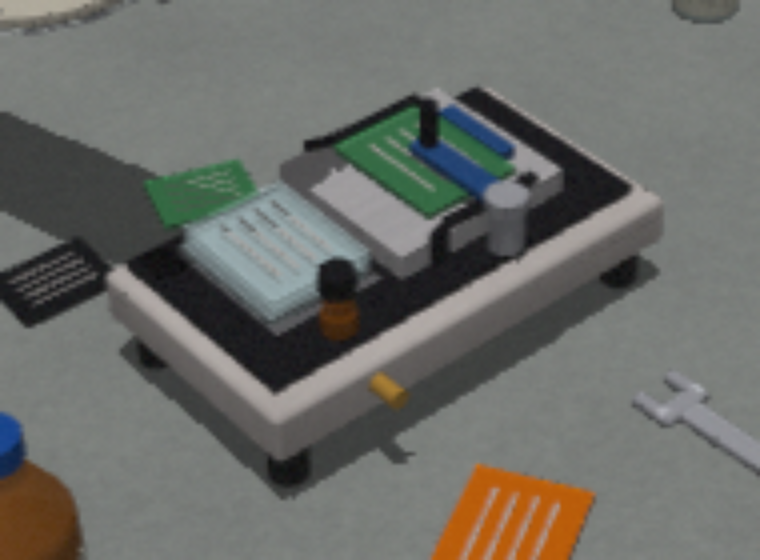

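View pics/n2.png

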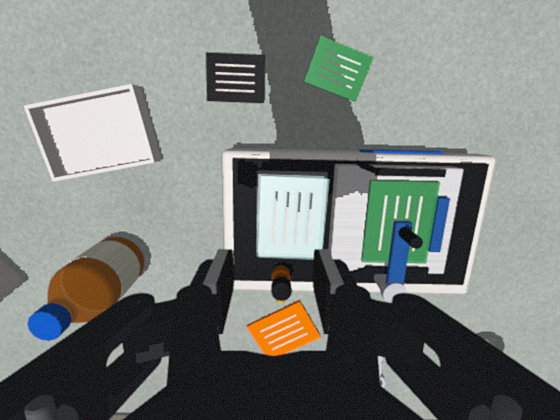

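```bash
python3 - <<'E'
from meas import *
s,c=pickle.load(open("n.pkl","rb"));k=cam(c,s)
g,b=masks(c["frame"])
im=cv2.resize(c["frame"][140:310,215:345,::-1],None,fx=4.5,fy=3.5,interpolation=cv2.INTER_NEAREST);cv2.imwrite("pics/o.png",np.clip(im*1.5,0,255).astype(np.uint8))
for uv in((231,152),(321.5,152),(232,262),(321,262),(322,175),(322,245)):print(uv,onz(k,uv,94).round(1))
m=b.copy();m[:, :240]=0;m[:,312:]=0;m[:195]=0
for r in(210,245,260,275,280):
    x=np.where(m[r]>0)[0];
    if len(x):print(r,x.min(),x.max(),onz(k,((x.min()+x.max())/2,r),105.5).round(1))
E
```

```text
(231, 152) [465.7 -52.   94. ]
(321.5, 152) [463.7  16.3  94. ]
(232, 262) [556.4 -51.9  94. ]
(321, 262) [554.2  22.4  94. ]
(322, 175) [481.1  17.9  94. ]
(322, 245) [538.9  22.1  94. ]
210 264 286 [506.9 -17.6 105.5]
245 263 284 [535.4 -17.9 105.5]
260 263 284 [548.1 -17.5 105.5]
275 262 284 [561.3 -17.5 105.5]
280 263 284 [565.7 -17.  105.5]
```

View pics/o.png

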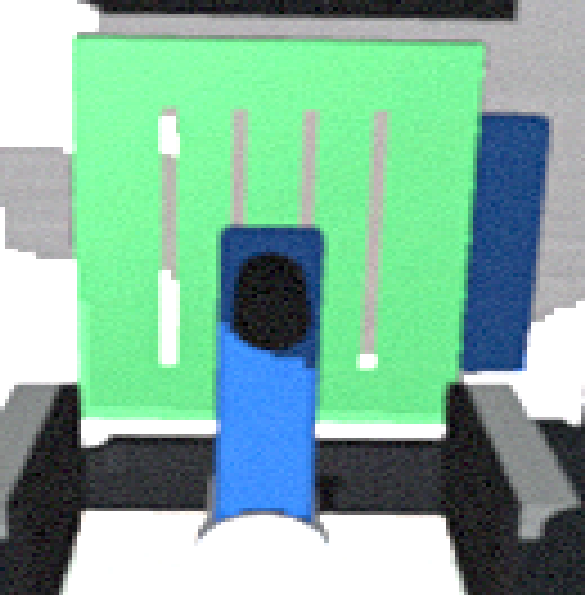

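```bash
python3 - <<'E'
from plant import arm
arm.hand_in();print(arm.state()["t"])
E
```

```text
the job is handed in; nothing more can be done
the job is handed in; nothing more can be done
```

I docked the plate and swung the keeper over it to its stop, then handed the job in at about 45 s of robot time. No verdict was reported.

- **Choice of plate:** Four things looked alike in the top view: the green plate on the stack (317,224), a smaller green one (295,289), a black one (341,284) and an orange one (313,152). I took the large green plate on the stack, which measured 90.1 x 70 mm.
- **Slide and press:** I felt the deck height with the fingertips. I then pushed the plate by its rear edge with both fingertips, about 3 mm above the deck. It was held on the stop at 6.8 to 7.5 N for over a second, and the highest averaged wrist reading was 7.5 N.
- **Keeper:** I caged the peg loosely and turned the arm about its swivel until its stop pushed back with about 6.5 N. Then I opened the fingers and moved clear.
- **Last checks:**
  - **Plate:** it lies flush along the stop and between the rails.
  - **Keeper:** the arm points along -x, about 1.56 rad.
  - **Lower plates and bystanders:** those in the last pictures looked unmoved. I judged this by eye and did not measure the 4 mm limit. The jar and gauge were not in those last pictures.
- **Disagreements:**
  - **Station height:** camera estimates of how far the station is raised ran from 8 to 13 mm, so I relied on the touch.
  - **White base:** it sits about 15 mm off the deck's centre line, so I took the centre line from the deck and stop.
  - **Docked plate corners:** cast from the last close view, they came out up to about 6 mm uneven along y. I judged squareness by eye from the flush edge instead.

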